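# Put a frame corner sample away in the strut-lid chest

### The arm

A 7-joint arm with a two-finger parallel gripper is mounted at the origin on the work surface. World frame = base frame: x ahead of the robot, y to its left, z up, the work surface at z = 0. Lengths are in mm, angles in degrees, forces in N, time in s.
With the tool pointing down it reaches from about 400 to 875 mm from the base axis. Payload 6.5 kg.
Tool frame: the origin (TCP) lies midway between the tips of the shut fingers; the grasp point (between the pads) lies 19 mm behind it (ctrl.hold_point_z is the distance from the TCP to the grasp point, in mm); y points along the fingers, x is the direction in which the jaws open and shut, and the axes are right-handed (so a half turn about y gives the same grasp; the last joint's range is limited). The gripper opens to 85 mm and grips with 20 to 120 N. Pads are 22 mm wide; open, the fingers measure 114 mm over their backs; the gripper's body (76 mm by 85 mm) begins 54 mm behind the grasp point. The pads swing forward as they close: fully open they stand 13 mm farther back than shut.
Start: joints at [61.41, 30.733, -0.252, 88.115, 0.149, 61.152, -4.079], TCP at [272.614, -590.061, 231.29] pointing down, gripper open.
Joint ranges: [-154.64, 154.64], [-21.42, 123.67], [-72.66, 72.17], [13.99, 137.28], [-74.86, 254.86], [10.95, 109.41], [-158.01, 158.01]. Speed limits (degrees/s): [136.94, 136.94, 180, 180, 180, 180, 180].

### API

Orientations are given as [roll, pitch, yaw] about the fixed x, y, z axes, in that order (R = Rz(yaw) Ry(pitch) Rx(roll)).
In Python, from rig import ctrl gives the robot as it stands.
- The arm moves only by the shell command python3 -m pendant 'ROWS' [FORCE]. ROWS is JSON, one flat list of numbers, 5 for each row, row after row: the opening, from 0 (shut) to 1 (fully open), then the shift along the tool's x, y, z in m, then the turn about the tool's y in degrees. A call has exactly 8 rows; each row shifts and turns the commanded pose from where the row before left it, along the tool's axes as they then stand; what a row does not reach is not made up. A row lasts 1/10 s, in which the tool goes at most 50 mm and 8.59 degrees, less where a joint would pass 70% of its speed; a pose out of reach is approached as far as the arm can. A call is refused whole if a number of a shift passes 0.05 or a number of a turn 8.59, either way. A call with a gripper value outside its range is refused whole. The fingers move at their own pace and stop on an object; FORCE is the grip in N (left out, the last holds). Time passes only in rows, so rows that do not move let the fingers close, or fill a call up. It gives the time, the measured TCP pose, the force and the opening at its end, in the units of the state.
- ctrl.read_state(): the state, without advancing time (a new reading comes with each control period).
- ctrl.grab_frame(name): name is "scene" or "top" or "wrist"; returns a dict with "color" (400x640x3 uint8, blue, green, red), "z_map" (400x640 float32, mm along the optical axis (not along the pixel's ray), 0 where there is no reading), "K" (3x3 intrinsics, pixels), "cam_to_world" (4x4, takes a point from camera to world coordinates); the wrist camera has in their place "tool_from_camera" (4x4, takes a point from camera to tool coordinates, whose origin is the TCP and whose axes are the tool frame's). Camera axes: x right, y up, looking along -z (the intrinsics and any distortion apply to the point x, -y, -z); pixel columns grow to the right and rows downward; lengths in mm; the calibration is good to about 2 mm. A picture is of the moment at which its call begins: read the wrist's pose just before it.
- ctrl.sign_off(): hands the job in, once; it reports no verdict.
The state is a dict: "time_s": time; "joint_positions": joint angles; "dq": joint speeds; "joint_torque": joint torques, N m; "ee_pos": TCP position; "tcp_rot": TCP orientation; "force": force on the tool from outside, world axes, zero at the start; "wrist_torque": the same for the moment, N m; "width": opening from 0.0 (shut) to 1.0 (fully open).
Only numpy, scipy, OpenCV 4.12 (cv2) and the standard library are available. Lean on these libraries where they do the work, as an engineer would, in place of code of your own. Each camera call takes 0.05 s, during which the arm holds its last target.

### The job

Press the long release bar on the front of the grey chest down at its middle, so that both ends go down together and the lid pops ajar, then lift the lid by its handle past its balance point and let go, so that the struts hold it wide open. Then pick up the L-shaped wooden corner sample and lay it flat on the floor of the chest's wide, empty compartment, the same way up as it lies now, setting it down rather than dropping it. Leave the lid standing open and leave the straight stick, glue bottle and tin where they are.

Things in the scene. Friction and masses are not known exactly. Their poses are not given: they have to be found in the camera images.
- chest: Grey steel chest fixed to the bench, 210 mm deep (its x), 290 wide (y), 90 high, walls and floor 6 mm. Origin at the centre of its underside; x from the front (release bar) to the back (lid hinge), y to the left seen from the robot. A partition 50 mm high at y = -47 mm parts the wide empty compartment (+y) from the narrow full one (-y). Struts along the outer side walls reach 15 mm out.
- wide_floor (a point): Centre of the wide compartment's floor, on its upper face (6 mm over the bench, at chest x 0, y +47.5 mm); axes as the chest's. The compartment is 198 mm in x by 183 mm in y and 84 mm deep to the rim. A spring pin 9 mm across stands close inside the front wall at chest x -94, y 0 mm, reaching 22 mm above the rim once the lid is open.
- bar (a joint): Press angle of the release bar (rad): 0 at rest, stop at 0.36, positive pressed down, sprung back. Its level axis, parallel to chest y, is 33 mm behind bar_mid, 66 mm over the bench. The two catches on it let go of the lid at about 0.24 rad (bar_mid 7 mm down; stop at 12 mm). At the middle it takes 3 N to start, 9 N to release, 12 N at the stop.
- bar_skew (a joint): Sideways lean of the bar (rad), 0 when level; positive lifts its left (+y) end. Sprung at 20 N m/rad, so pressing off the middle lowers one end more than the other: 0.01 rad is 2.8 mm of difference between the ends.
- bar_mid (a point): Middle of the bar's upper face, the place to press. The bar is a plain aluminium strip 280 mm long (chest y), 38 mm deep (chest x; this point is 13 mm from its front edge), 8 mm thick, sticking out in front of the chest. At rest its upper face is 74 mm over the bench and this point is at chest x -151 mm, y 0.
- bar_left (a point): Left (+y) end of the bar's upper face, 140 mm from bar_mid.
- bar_right (a point): Right (-y) end of the bar's upper face, 140 mm from bar_mid.
- lid (a joint): Opening angle of the lid (rad): 0 shut and latched, stop at 1.75 (leaning back a little). Once released by the bar it is kicked up and rests ajar at about 0.11. Let go below its balance point (0.8 to 1.0 rad) it sinks back to ajar; above it the struts swing it to the stop and hold it there.
- lid_hinge (a point): Middle of the lid's hinge axis, which runs along chest y at the top of the back wall (chest x = +105 mm, 90 mm over the bench).
- lid_handle (a point): Middle of the round grip bar on top of the lid: steel, parallel to chest y, 120 mm long, about 10 mm thick, 35 mm above the lid's upper face; it can turn between fingers. Lid shut: 165 mm in front of the hinge axis, 45 mm behind the lid's front edge, 135 mm over the bench. The lid is a 210 x 290 x 10 mm plate, 0.8 kg; lifting takes about 2 N here.
- corner: L-shaped corner sample: two legs of wooden frame moulding joined at a right angle, lying flat on the bench. Legs 100 mm long outside, 30 wide, 25 high; 0.1 kg. Origin on the underside at the centre of its 100 x 100 mm outline, z up; leg A along x (y from -50 to -20 mm), leg B along y (x from -50 to -20 mm); outer corner at (-50, -50) mm.
- corner_leg_a (a point): Grip point on leg A of the corner sample, at (15, -35, 12.5) mm in its frame; grip across the leg (along the sample's y).
- corner_leg_b (a point): Grip point on leg B of the corner sample, at (-35, 15, 12.5) mm in its frame; grip across the leg (along the sample's x).
- stick: Bystander: straight loose stick of the same moulding, 30 x 140 x 25 mm, long along its y, lying on the bench. Origin at the centre of its underside.
- glue: Bystander: white glue bottle, 56 mm across, 150 mm high, standing. Origin at the centre of its underside.
- tin: Bystander: metal paint tin, 90 mm across, 110 mm high, standing; it and the glue bottle may be on either side of the chest. Origin at the centre of its underside.
Mind the look-alikes: they are no part of the job. Of the things like the corner, leave any that is red; of the rest the larger one is meant.

How it is judged:
By the outcome, as a careful person would: the job done as asked, in the order asked, and still so for the second after the job is handed in, with the robot touching nothing.
It also fails if it takes over 58 s, if anything falls off the work surface, if the arm or the gripper's body presses on something with over 40 N, if the wrist force passes 120 N, or if a joint passes its speed limit or range.

## Working session

There is one attempt and no reset: what is moved stays moved. The work goes in short steps, Python scripts to look and compute and a shell command to move; the robot and the scene stay as the last step left them, time stands still between calls to the robot, and variables do not carry over. Pictures are saved under pics/ and viewed, and the job is handed in when it is done.

```bash
ls; mkdir -p pics; cat > h.py <<'E'
import numpy as np, cv2
from rig import ctrl
from scipy.spatial.transform import Rotation as R
def grab(n):
    s=ctrl.read_state(); f=ctrl.grab_frame(n)
    if 'cam_to_world' in f: T=np.array(f['cam_to_world'])
    else:
        W=np.eye(4); W[:3,:3]=R.from_euler('xyz',s['tcp_rot'],degrees=True).as_matrix(); W[:3,3]=s['ee_pos']
        T=W@np.array(f['tool_from_camera'])
    return f['color'],f['z_map'],np.array(f['K']),T
def ray(u,v,K,T):
    d=np.array([(u-K[0,2])/K[0,0],-(v-K[1,2])/K[1,1],-1.])
    return T[:3,3],T[:3,:3]@d
def onplane(u,v,K,T,z):
    o,d=ray(u,v,K,T); return o+d*(z-o[2])/d[2]
def cloud(D,K,T):
    v,u=np.mgrid[:D.shape[0],:D.shape[1]]
    p=np.stack([(u-K[0,2])/K[0,0]*D,-(v-K[1,2])/K[1,1]*D,-D],-1)
    return p@T[:3,:3].T+T[:3,3]
E
python3 - <<'E'
from h import *
s=ctrl.read_state(); print(s)
for n in ('scene','top'):
    c,D,K,T=grab(n); cv2.imwrite(f'pics/{n}1.png',c); np.savez(f'{n}1.npz',c=c,D=D,K=K,T=T); print(n,K,T.round(3),(D>0).mean())
E
```

```text
pics
{'time_s': 0.0, 'joint_positions': array([61.40861702, 30.77877234, -0.25357786, 88.17042576,  0.14788943,
       61.15259859, -4.07895755]), 'dq': array([ 0.0729715 , -0.02257269, -0.08706446,  0.02903959, -0.00669683,
       -0.00588524,  0.04709028]), 'joint_torque': array([-2.87369048e-04, -5.83423305e+01,  1.04866471e+00, -2.59114069e+01,
        1.22964763e-02,  9.55426338e-03,  9.94092062e-06]), 'ee_pos': array([ 272.34130414, -589.49418429,  230.40064595]), 'tcp_rot': array([-90.00686767,   0.10123665, -65.19813576]), 'force': array([-0.64738612,  0.45809286,  0.17963292]), 'wrist_torque': array([ 0.00104382, -0.03210051, -0.04178718]), 'width': 1.0021979687185862}
scene [[458.17103125   0.         319.83770873]
 [  0.         458.17103125 200.87094978]
 [  0.           0.           1.        ]] [[ 7.890000e-01 -3.610000e-01  4.980000e-01  1.239305e+03]
 [ 6.140000e-01  4.370000e-01 -6.570000e-01 -9.921230e+02]
 [ 1.900000e-02  8.240000e-01  5.670000e-01  9.300350e+02]
 [ 0.000000e+00  0.000000e+00  0.000000e+00  1.000000e+00]] 0.98446484375
top [[383.12133606   0.         319.98772299]
 [  0.         383.12133606 199.28136704]
 [  0.           0.           1.        ]] [[-1.60000e-02  9.99000e-01 -5.00000e-02  4.34960e+02]
 [-1.00000e+00 -1.70000e-02 -2.20000e-02 -6.23150e+01]
 [-2.30000e-02  4.90000e-02  9.99000e-01  1.24103e+03]
 [ 0.00000e+00  0.00000e+00  0.00000e+00  1.00000e+00]] 0.99628125
```

View pics/scene1.png

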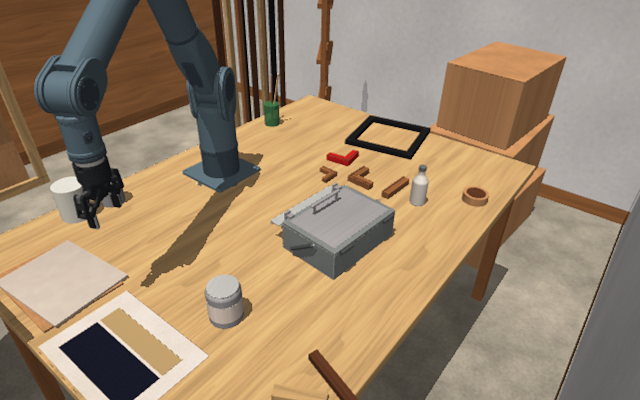

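View pics/top1.png

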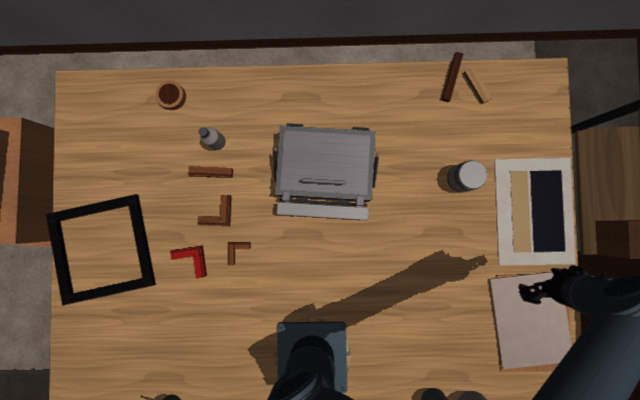

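The scene shows three L shapes in the top view: brown large (215,210), brown small (238,252) and red (188,260). The meant one is the larger non-red L at (215,210). I'll confirm it in a crop and measure.

```bash
python3 - <<'E'
from h import *
z=np.load('top1.npz'); c,D,K,T=[z[k] for k in 'cDKT']
cv2.imwrite('pics/crop1.png',cv2.resize(c[110:290,150:400],None,fx=3.2,fy=3.2,interpolation=cv2.INTER_CUBIC))
P=cloud(D,K,T)
hsv=cv2.cvtColor(c,cv2.COLOR_BGR2HSV)
for (u,v) in [(215,220),(228,205),(210,171),(238,245),(200,265),(322,212),(320,160),(322,181),(325,140),(467,175),(209,133),(260,250)]:
    print((u,v),c[v,u],hsv[v,u],P[v,u].round(0))
# height masks
for nm,lo,hi,box in [('L',15,40,(190,235,190,235)),('chest',80,115,(260,395,110,225)),('bar',60,85,(260,395,195,225)),('stick',15,40,(180,240,160,182)),('small',15,40,(225,255,238,268)),('glue',100,170,(190,235,115,155)),('tin',80,130,(440,500,150,205)),('handle',115,160,(280,360,150,200))]:
    m=np.zeros(D.shape,np.uint8); u0,u1,v0,v1=box
    m[v0:v1,u0:u1]=((P[...,2]>lo)&(P[...,2]<hi))[v0:v1,u0:u1]
    n,l,st,_=cv2.connectedComponentsWithStats(m)
    k=1+np.argmax(st[1:,4]); q=P[l==k]
    r=cv2.minAreaRect(q[:,:2].astype(np.float32)); print(nm,st[k],'z med',np.median(q[:,2]).round(1),'rect',np.round(r[0],1),np.round(r[1],1),round(r[2],1))
    print(cv2.boxPoints(r).round(0).tolist())
E
```

```text
(215, 220) [32 54 92] [ 11 166  92] [435. 301.  23.]
(228, 205) [22 37 68] [ 10 173  68] [482. 259.  23.]
(210, 171) [ 35  57 102] [ 10 168 102] [593. 317.  23.]
(238, 245) [ 34  57 100] [ 10 168 100] [354. 230.  16.]
(200, 265) [ 22  28 104] [  2 201 104] [293. 349.  26.]
(322, 212) [137 140 144] [ 13  12 144] [454. -42.  72.]
(320, 160) [108 107 115] [176  18 115] [610. -39.  97.]
(322, 181) [106 105 112] [176  16 112] [ 435.  -62. 1241.]
(325, 140) [113 112 119] [176  15 119] [670. -55.  98.]
(467, 175) [141 143 149] [  8  14 149] [ 555. -471.  108.]
(209, 133) [64 67 73] [10 31 73] [694. 290. 119.]
(260, 250) [ 77 114 151] [ 15 125 151] [336. 162.  -0.]
L [197 195  33  31 508] z med 23.6 rect [467.5 307.7] [102.1  97.9] 87.6
[[416.0, 259.0], [514.0, 255.0], [518.0, 357.0], [421.0, 361.0]]
chest [ 273  124  105   82 6756] z med 99.2 rect [599.1 -52. ] [317.6 235.5] 85.5
[[469.0, -201.0], [704.0, -220.0], [729.0, 97.0], [494.0, 115.0]]
bar [ 276  197   92   23 1378] z med 71.9 rect [468.4 -41.6] [279.3  59. ] 85.5
[[428.0, -179.0], [487.0, -183.0], [509.0, 95.0], [450.0, 100.0]]
stick [187 166  45  12 408] z med 23.4 rect [591.7 320.9] [141.6  30.4] 86.4
[[572.0, 251.0], [602.0, 249.0], [611.0, 391.0], [581.0, 393.0]]
small [227 242  22  23 196] z med 17.3 rect [328.8 230.9] [69.7 68.5] 0.0
[[294.0, 265.0], [294.0, 197.0], [364.0, 197.0], [364.0, 265.0]]
glue [198 127  17  16 190] z med 115.3 rect [690.1 297.4] [39.9 41.8] 53.0
[[661.0, 294.0], [695.0, 269.0], [719.0, 301.0], [685.0, 326.0]]
tin [454 161  33  30 752] z med 107.4 rect [ 556.5 -483.7] [86.  85.6] 51.1
[[496.0, -490.0], [563.0, -544.0], [617.0, -477.0], [550.0, -423.0]]
handle [301 178  45   7 168] z med 138.5 rect [542.8 -47.3] [127.9  11.1] 85.4
[[532.0, -111.0], [543.0, -111.0], [553.0, 16.0], [542.0, 17.0]]
```

View crop.

View pics/crop1.png

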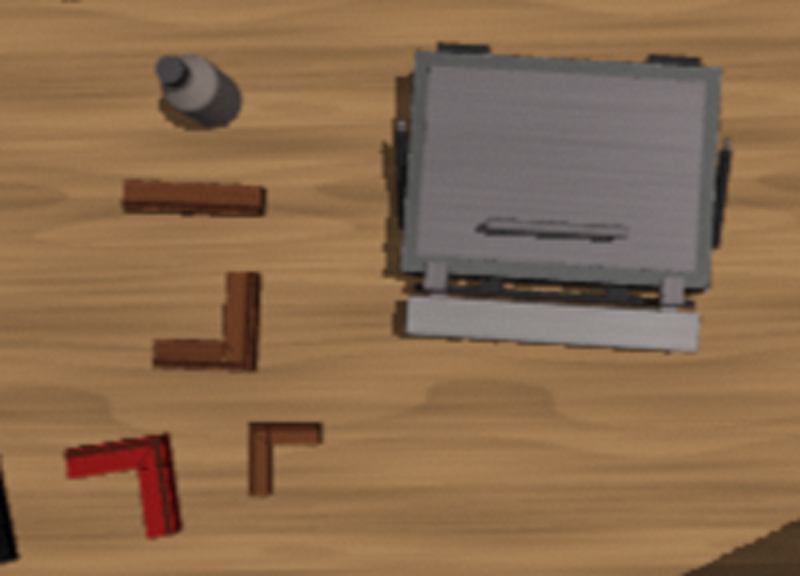

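```bash
python3 - <<'E'
from h import *
z=np.load('scene1.npz'); c,D,K,T=[z[k] for k in 'cDKT']
P=cloud(D,K,T)
cv2.imwrite('pics/crop2.png',cv2.resize(c[140:290,250:500],None,fx=3.2,fy=3.2,interpolation=cv2.INTER_CUBIC))
for nm,lo,hi,box in [('L',15,40,(345,375,160,192)),('bar',60,82,(265,330,180,230)),('handle',120,160,(280,360,175,225)),('lid',90,108,(280,400,180,250))]:
    m=np.zeros(D.shape,np.uint8); u0,u1,v0,v1=box
    m[v0:v1,u0:u1]=((P[...,2]>lo)&(P[...,2]<hi))[v0:v1,u0:u1]
    n,l,st,_=cv2.connectedComponentsWithStats(m)
    k=1+np.argmax(st[1:,4]); q=P[l==k]
    r=cv2.minAreaRect(q[:,:2].astype(np.float32)); print(nm,st[k],'z med',np.median(q[:,2]).round(1),'rect',np.round(r[0],1),np.round(r[1],1),round(r[2],1))
    print(cv2.boxPoints(r).round(0).tolist())
E
```

```text
L [348 166  25  22 264] z med 25.5 rect [469.4 306.6] [105.  112.3] 0.0
[[417.0, 363.0], [417.0, 250.0], [522.0, 250.0], [522.0, 363.0]]
bar [288 185  42  29 307] z med 75.6 rect [459.6  -7.8] [202.7  40.4] 85.6
[[432.0, -107.0], [472.0, -110.0], [487.0, 92.0], [447.0, 95.0]]
handle [311 189  29  21 135] z med 139.6 rect [545.1 -48.4] [126.7  14.4] 86.0
[[533.0, -111.0], [548.0, -112.0], [557.0, 14.0], [542.0, 15.0]]
lid [ 282  184  113   66 4054] z med 102.2 rect [604.5 -54.7] [318.3 234.1] 83.7
[[471.0, -200.0], [703.0, -226.0], [738.0, 91.0], [506.0, 116.0]]
```

The larger brown L (102 mm outline against 69 mm for the small one) is confirmed in the crop at (205,325); the other L's are small or red. The chest yaw is about -4.5°, bar_mid about (453,-41) and the handle about (544,-48). I'll write a row calculator next.

```bash
cat > plan.py <<'E'
# prints suggested shifts for typing: python3 plan.py x y z yaw nrows
import sys
from h import *
def st():
    s=ctrl.read_state(); Rm=R.from_euler('xyz',s['tcp_rot'],degrees=True).as_matrix()
    return s,np.array(s['ee_pos']),np.degrees(np.arctan2(Rm[1,0],Rm[0,0]))
if __name__=='__main__':
    x,y,z,yw,n=map(float,sys.argv[1:]); n=int(n)
    s,p,y0=st(); print('t',s['time_s'],'p',p.round(1),'yaw',round(y0,2),'rot',s['tcp_rot'].round(1),'w',round(float(s['width']),3))
    d=(np.array([x,y,z])-p)/n; t=-(((yw-y0)+180)%360-180)/n
    for i in range(n):
        a=np.radians(y0-t*i); print(np.round([ (np.cos(a)*d[0]+np.sin(a)*d[1])/1e3, -d[2]/1e3, (-np.sin(a)*d[0]+np.cos(a)*d[1])/1e3, t],4).tolist())
E
python3 plan.py 452 -41 200 -4.5 16
```

```text
t 0.1 p [ 272.4 -589.6  230.5] yaw -65.2 rot [-90.    0.1 -65.2] w 1.004
[-0.0264, 0.0019, 0.0246, -3.7939]
[-0.0247, 0.0019, 0.0263, -3.7939]
[-0.0229, 0.0019, 0.0278, -3.7939]
[-0.021, 0.0019, 0.0293, -3.7939]
[-0.0191, 0.0019, 0.0306, -3.7939]
[-0.017, 0.0019, 0.0318, -3.7939]
[-0.0149, 0.0019, 0.0329, -3.7939]
[-0.0126, 0.0019, 0.0338, -3.7939]
[-0.0104, 0.0019, 0.0346, -3.7939]
[-0.0081, 0.0019, 0.0352, -3.7939]
[-0.0057, 0.0019, 0.0356, -3.7939]
[-0.0034, 0.0019, 0.0359, -3.7939]
[-0.001, 0.0019, 0.0361, -3.7939]
[0.0014, 0.0019, 0.036, -3.7939]
[0.0038, 0.0019, 0.0359, -3.7939]
[0.0062, 0.0019, 0.0355, -3.7939]
```

```bash
python3 -m pendant '[0,-0.026,0.002,0.025,-3.8, 0,-0.025,0.002,0.026,-3.8, 0,-0.023,0.002,0.028,-3.8, 0,-0.021,0.002,0.029,-3.8, 0,-0.019,0.002,0.031,-3.8, 0,-0.017,0.002,0.032,-3.8, 0,-0.015,0.002,0.033,-3.8, 0,-0.013,0.002,0.034,-3.8]' 40; python3 plan.py 452 -41 200 -4.5 8
```

```text
time_s: 0.9
ee_pos: [362.7, -313.5, 215.0]
tcp_rot: [-90.0, 0.0, -34.7]
force: [0.6, -0.7, -0.2]
width: -0.002
t 0.9 p [ 362.7 -313.5  215. ] yaw -34.65 rot [-90.    0.  -34.7] w -0.002
[-0.0102, 0.0019, 0.0344, -3.7689]
[-0.0079, 0.0019, 0.035, -3.7689]
[-0.0056, 0.0019, 0.0354, -3.7689]
[-0.0032, 0.0019, 0.0357, -3.7689]
[-0.0009, 0.0019, 0.0358, -3.7689]
[0.0015, 0.0019, 0.0358, -3.7689]
[0.0038, 0.0019, 0.0356, -3.7689]
[0.0061, 0.0019, 0.0353, -3.7689]
```

Tracking is good.

```bash
python3 -m pendant '[0,-0.010,0.002,0.034,-3.8, 0,-0.008,0.002,0.035,-3.8, 0,-0.006,0.002,0.035,-3.8, 0,-0.003,0.002,0.036,-3.8, 0,-0.001,0.002,0.036,-3.8, 0,0.001,0.002,0.036,-3.8, 0,0.004,0.002,0.036,-3.8, 0,0.006,0.002,0.035,-3.6]'; python3 - <<'E'
from h import *
c,D,K,T=grab('wrist'); cv2.imwrite('pics/w1.png',c); np.savez('w1.npz',c=c,D=D,K=K,T=T); print(T.round(2),(D>0).mean())
E
python3 plan.py 452 -41 90 -4.5 8
```

```text
time_s: 1.7
ee_pos: [451.5, -41.0, 199.1]
tcp_rot: [-90.0, 0.0, -4.4]
force: [0.1, -0.9, -0.2]
width: -0.001
[[ 1.0000e+00  8.0000e-02  2.0000e-02  4.5621e+02]
 [-8.0000e-02  9.6000e-01  2.6000e-01  2.5120e+01]
 [-0.0000e+00 -2.6000e-01  9.7000e-01  3.4250e+02]
 [ 0.0000e+00  0.0000e+00  0.0000e+00  1.0000e+00]] 0.99601953125
t 1.75 p [453.3 -34.6 199.3] yaw -3.89 rot [-89.8  -0.1  -3.9] w -0.002
[-0.0001, 0.0137, -0.0008, 0.0765]
[-0.0001, 0.0137, -0.0008, 0.0765]
[-0.0001, 0.0137, -0.0008, 0.0765]
[-0.0001, 0.0137, -0.0008, 0.0765]
[-0.0001, 0.0137, -0.0008, 0.0765]
[-0.0001, 0.0137, -0.0008, 0.0765]
[-0.0001, 0.0137, -0.0008, 0.0765]
[-0.0001, 0.0137, -0.0008, 0.0765]
```

View pics/w1.png

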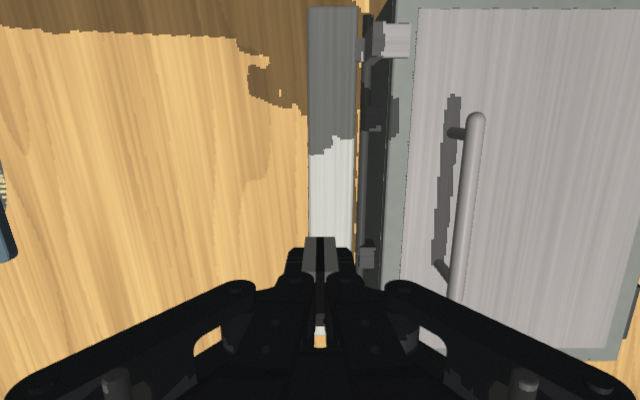

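Wrist view: bar runs vertically at columns 308-356, with its left end at row 7; handle at (470,120)-(455,300). The arm had not settled, so I'll measure and take the settled pose.

```bash
python3 - <<'E'
from h import *
z=np.load('w1.npz'); c,D,K,T=[z[k] for k in 'cDKT']; P=cloud(D,K,T)
m=((P[...,2]>60)&(P[...,2]<84)); m[240:]=0; m[:,:300]=0; m[:,357:]=0
q=P[m]; r=cv2.minAreaRect(q[:,:2].astype(np.float32)); print('bar',np.median(q[:,2]),r,cv2.boxPoints(r).round(1).tolist())
m=((P[...,2]>118)&(P[...,2]<150)); m[290:]=0; m[:,:430]=0; m[:,500:]=0
q=P[m]; r=cv2.minAreaRect(q[:,:2].astype(np.float32)); print('handle',q[:,2].max(),np.median(q[:,2]),r,cv2.boxPoints(r).round(1).tolist())
E
python3 -m pendant '[0,0,0.01,0,0, 0,0,0.015,0,0, 0,0,0.015,0,0, 0,0,0.015,0,0, 0,0,0.015,0,0, 0,0,0.015,0,0, 0,0,0.01,0,0, 0,0,0,0,0]'
python3 plan.py 452 -41 80 -4.5 4
```

```text
bar 74.79151412228296 ((465.5080261230469, 6.3417816162109375), (184.16017150878906, 42.36137008666992), 85.66887664794922) [[437.3999938964844, -83.9000015258789], [479.70001220703125, -87.0999984741211], [493.6000061035156, 96.5999984741211], [451.29998779296875, 99.80000305175781]]
handle 144.0627332368662 140.8117212903621 ((544.8410034179688, -42.436710357666016), (119.09879302978516, 11.552644729614258), 85.33411407470703) [[534.2000122070312, -101.30000305175781], [545.7999877929688, -102.30000305175781], [555.4000244140625, 16.399999618530273], [543.9000244140625, 17.399999618530273]]
time_s: 2.55
ee_pos: [450.0, -43.2, 102.8]
tcp_rot: [-90.0, 0.2, -4.7]
force: [-0.2, 0.2, 0.3]
width: 0.002
t 2.55 p [450.  -43.2 102.8] yaw -4.68 rot [-90.    0.2  -4.7] w 0.002
[0.0005, 0.0057, 0.0006, -0.0458]
[0.0005, 0.0057, 0.0006, -0.0458]
[0.0005, 0.0057, 0.0006, -0.0458]
[0.0005, 0.0057, 0.0006, -0.0458]
```

```bash
python3 -m pendant '[0,0.003,0.01,0.002,0, 0,0,0.009,0,0, 0,0,0.004,0,0, 0,0,0.003,0,0, 0,0,0.003,0,0, 0,0,0.002,0,0, 0,0,0,0,0, 0,0,0,0,0]'
python3 plan.py 453 -41 66 -4.5 1
```

```text
time_s: 3.35
ee_pos: [454.8, -40.6, 73.4]
tcp_rot: [-90.0, -0.0, -4.6]
force: [-0.1, 0.1, -0.1]
width: -0.001
t 3.35 p [454.8 -40.6  73.4] yaw -4.6 rot [-90.   -0.   -4.6] w -0.001
[-0.0017, 0.0074, -0.0005, -0.1012]
```

```bash
python3 -m pendant '[0,-0.001,0.002,0,0, 0,0,0.002,0,0, 0,0,0.002,0,0, 0,0,0.002,0,0, 0,0,0.001,0,0, 0,0,0,0,0, 0,0,0,0,0, 0,0,0,0,0]'
python3 plan.py 453 -41 66 -4.5 1; python3 - <<'E'
from h import *
c,D,K,T=grab('scene'); cv2.imwrite('pics/s2.png',cv2.resize(c[140:290,250:450],None,fx=4,fy=4))
print(ctrl.read_state()['force'], ctrl.read_state()['wrist_torque'])
E
```

```text
time_s: 4.15
ee_pos: [454.1, -40.6, 64.9]
tcp_rot: [-90.0, -0.1, -4.6]
force: [-1.5, 0.6, 11.1]
width: 0.001
t 4.15 p [454.1 -40.6  64.9] yaw -4.6 rot [-90.   -0.1  -4.6] w 0.001
[-0.001, -0.0011, -0.0005, -0.0991]
[-2.32110148  0.26762973 10.55968938] [0.00635235 0.38604985 0.01421662]
```

View pics/s2.png

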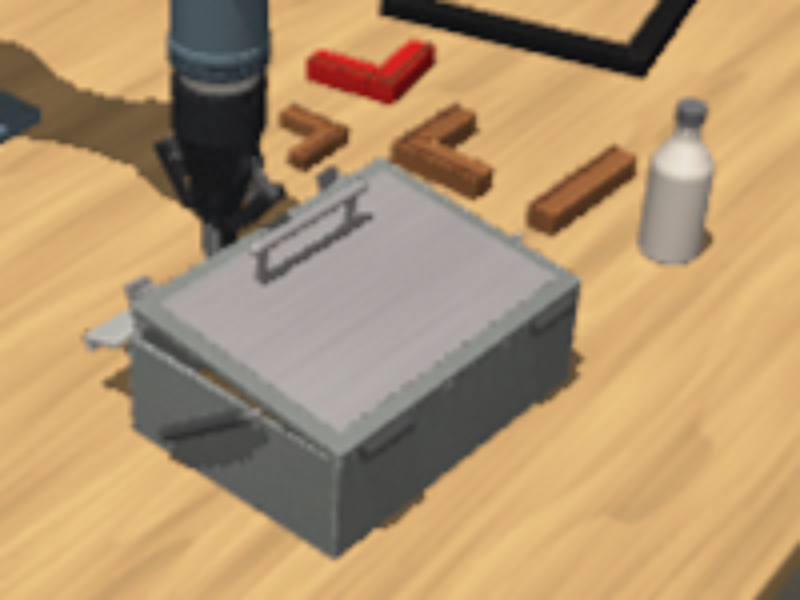

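The lid has popped ajar: gap along the near edge at (200,370), and the pressed bar looks level at its visible end. Next I'll go up and over the handle.

```bash
python3 -m pendant '[0,-0.002,-0.02,0,0, 0,-0.002,-0.03,0,0, 0,0,-0.035,0,0, 0.5,0,-0.035,0,0, 0.7,0.01,-0.02,0,0, 0.7,0.03,0,0,0, 0.7,0.035,0,0,0, 0.7,0.025,0,0,0]'
python3 - <<'E'
from h import *
for i in range(3): ctrl.grab_frame('top')
c,D,K,T=grab('scene'); P=cloud(D,K,T); cv2.imwrite('pics/s3.png',cv2.resize(c[140:290,250:450],None,fx=4,fy=4))
m=np.zeros(D.shape,bool); m[175:225,280:360]=True
m&=(P[...,2]>137)&(P[...,2]<165)&(abs(P[...,0]-550)<25)
q=P[m]; r=cv2.minAreaRect(q[:,:2].astype(np.float32)); print('handle',m.sum(),q[:,2].max(),np.median(q[:,2]),r)
E
python3 plan.py 550 -48.3 134 -4.5 4
```

```text
time_s: 5.0
ee_pos: [551.1, -48.7, 204.4]
tcp_rot: [-90.0, -0.1, -4.6]
force: [0.3, -0.0, 0.3]
width: 0.702
handle 135 162.45843787942897 157.07494683708114 ((551.7002563476562, -51.39250946044922), (130.47499084472656, 14.756759643554688), 86.57762145996094)
t 5.2 p [548.7 -48.1 203.6] yaw -4.59 rot [-90.    0.1  -4.6] w 0.7
[0.0003, 0.0174, -0.0, -0.0235]
[0.0003, 0.0174, -0.0, -0.0235]
[0.0003, 0.0174, -0.0, -0.0235]
[0.0003, 0.0174, -0.0, -0.0235]
```

View pics/s3.png

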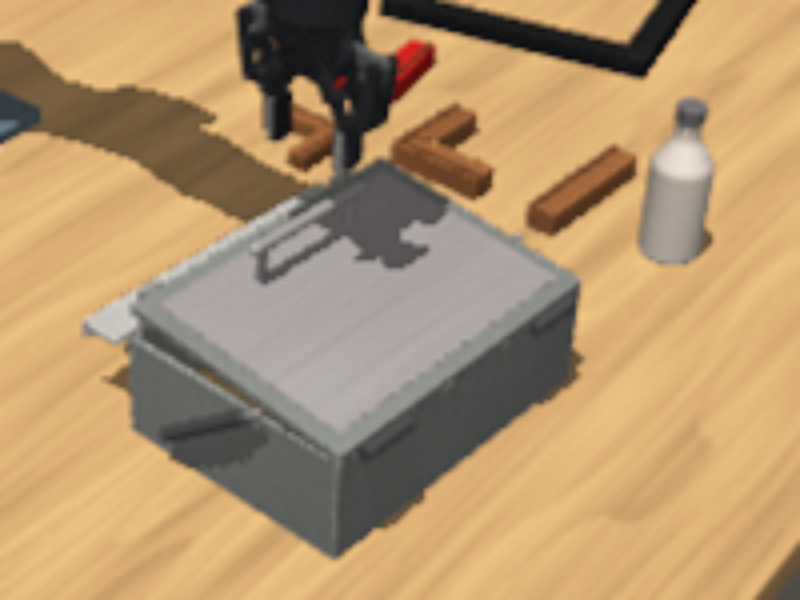

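The lid is ajar, bar back up, and the fingers straddle the handle at about z 154. Descending and closing.

```bash
python3 -m pendant '[0.7,0.001,0.02,0,0, 0.7,0,0.025,0,0, 0.7,0,0.02,0,0, 0.7,0,0.005,0,0, 0.0,0,0,0,0, 0.0,0,0,0,0, 0.0,0,0,0,0, 0.0,0,0,0,0]' 40
python3 plan.py 550 -48.3 134 -4.5 4
```

```text
time_s: 6.0
ee_pos: [551.3, -48.4, 135.4]
tcp_rot: [-90.0, -0.1, -4.6]
force: [0.6, -0.3, 1.0]
width: 0.114
t 6.0 p [551.3 -48.4 135.4] yaw -4.6 rot [-90.   -0.1  -4.6] w 0.114
[-0.0003, 0.0003, -0.0, -0.0259]
[-0.0003, 0.0003, -0.0, -0.0259]
[-0.0003, 0.0003, -0.0, -0.0259]
[-0.0003, 0.0003, -0.0, -0.0259]
```

```bash
python3 - <<'E'
import numpy as np
a=np.linspace(158,158-63,17); a=np.radians(a)
x=171*np.cos(a);z=171*np.sin(a)
print(np.c_[np.diff(x),-np.diff(z)].round(1).tolist())
E
```

```text
[[4.8, -10.7], [5.5, -10.4], [6.2, -10.0], [6.9, -9.5], [7.5, -9.0], [8.1, -8.5], [8.7, -7.9], [9.2, -7.3], [9.7, -6.7], [10.1, -6.0], [10.5, -5.3], [10.8, -4.5], [11.1, -3.8], [11.4, -3.0], [11.5, -2.2], [11.7, -1.4]]
```

```bash
python3 -m pendant '[0,0.005,-0.011,0,0, 0,0.005,-0.010,0,0, 0,0.006,-0.010,0,0, 0,0.007,-0.010,0,0, 0,0.008,-0.009,0,0, 0,0.008,-0.008,0,0, 0,0.009,-0.008,0,0, 0,0.009,-0.007,0,0]'
python3 plan.py 550 -48.3 134 -4.5 1
```

```text
time_s: 6.8
ee_pos: [603.5, -52.5, 208.5]
tcp_rot: [-90.1, 0.5, -4.6]
force: [-18.5, 1.0, 17.2]
width: 0.107
t 6.8 p [603.5 -52.5 208.5] yaw -4.59 rot [-90.1   0.5  -4.6] w 0.107
[-0.0537, 0.0745, -0.0001, -0.0879]
```

The force is radially outward, so the path runs slightly inside the true arc. I'll correct outward and check.

```bash
python3 -m pendant '[0,-0.003,-0.003,0,0, 0,0,0,0,0, 0,0.009,-0.007,0,0, 0,0.010,-0.006,0,0, 0,0.010,-0.006,0,0, 0,0,0,0,0, 0,0,0,0,0, 0,0,0,0,0]'
python3 plan.py 550 -48.3 134 -4.5 1
```

```text
time_s: 7.6
ee_pos: [632.6, -54.8, 228.7]
tcp_rot: [-90.0, 0.0, -4.6]
force: [3.3, 1.2, -8.5]
width: 0.108
t 7.6 p [632.6 -54.8 228.7] yaw -4.59 rot [-90.    0.   -4.6] w 0.108
[-0.0828, 0.0947, -0.0001, -0.0879]
```

```bash
python3 -m pendant '[0,0.009,-0.003,0,0, 0,0.010,-0.003,0,0, 0,0.010,-0.003,0,0, 0,0.010,-0.002,0,0, 0,0.010,-0.002,0,0, 0,0.010,-0.001,0,0, 0,0.010,-0.001,0,0, 0,0,0,0,0]'
python3 - <<'E'
from h import *
c,D,K,T=grab('scene'); cv2.imwrite('pics/s4.png',cv2.resize(c[90:290,240:450],None,fx=3,fy=3))
E
python3 plan.py 550 -48.3 134 -4.5 1; python3 -c "
from rig import ctrl; print(ctrl.read_state()['force'])"
```

```text
time_s: 8.4
ee_pos: [703.9, -60.5, 246.3]
tcp_rot: [-90.0, -0.2, -4.6]
force: [1.0, 0.2, 5.6]
width: 0.111
t 8.45 p [703.4 -60.5 246.3] yaw -4.61 rot [-90.   -0.2  -4.6] w 0.107
[-0.1539, 0.1123, -0.0002, -0.1149]
[-1.17754441  1.1762312   4.80854886]
```

View pics/s4.png

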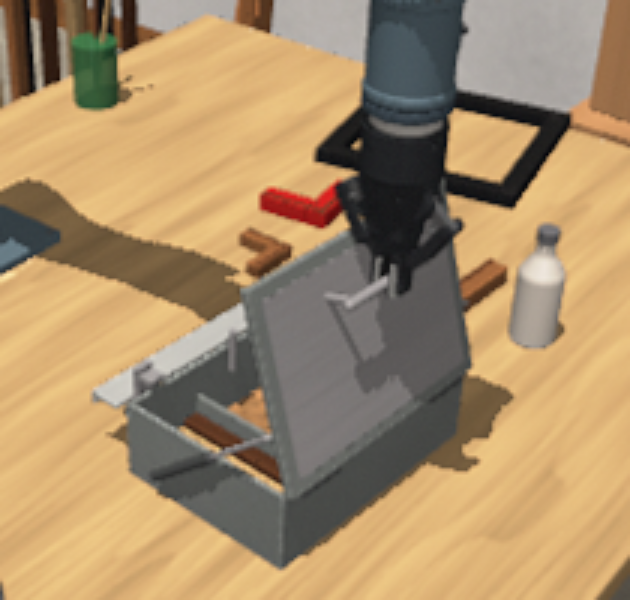

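The lid stands at about 1.27 rad, past balance. I'll open the fingers a little and withdraw upward.

```bash
python3 -m pendant '[0.26,0,0,0,0, 0.26,0,0,0,0, 0.26,0,-0.015,0,0, 0.26,0,-0.04,0,0, 0.26,0,-0.045,0,0, 0.26,0,-0.045,0,0, 0.26,0,-0.01,0,0, 0.26,0,0,0,0]'
python3 - <<'E'
from h import *
c,D,K,T=grab('scene'); cv2.imwrite('pics/s5.png',cv2.resize(c[90:290,240:450],None,fx=3,fy=3))
c,D,K,T=grab('top'); cv2.imwrite('pics/t5.png',cv2.resize(c[90:290,180:440],None,fx=3,fy=3))
E
python3 plan.py 485 271 120 -2.4 16
```

```text
time_s: 9.25
ee_pos: [702.4, -60.4, 402.5]
tcp_rot: [-90.0, -0.3, -4.6]
force: [-0.4, -0.0, -1.5]
width: 0.262
t 9.35 p [701.2 -60.6 398.2] yaw -4.6 rot [-90.    0.1  -4.6] w 0.263
[-0.0151, 0.0174, 0.0196, -0.1372]
[-0.0151, 0.0174, 0.0196, -0.1372]
[-0.015, 0.0174, 0.0197, -0.1372]
[-0.015, 0.0174, 0.0197, -0.1372]
[-0.0149, 0.0174, 0.0197, -0.1372]
[-0.0149, 0.0174, 0.0198, -0.1372]
[-0.0148, 0.0174, 0.0198, -0.1372]
[-0.0148, 0.0174, 0.0198, -0.1372]
[-0.0147, 0.0174, 0.0199, -0.1372]
[-0.0147, 0.0174, 0.0199, -0.1372]
[-0.0147, 0.0174, 0.0199, -0.1372]
[-0.0146, 0.0174, 0.02, -0.1372]
[-0.0146, 0.0174, 0.02, -0.1372]
[-0.0145, 0.0174, 0.02, -0.1372]
[-0.0145, 0.0174, 0.0201, -0.1372]
[-0.0144, 0.0174, 0.0201, -0.1372]
```

View pics/s5.png

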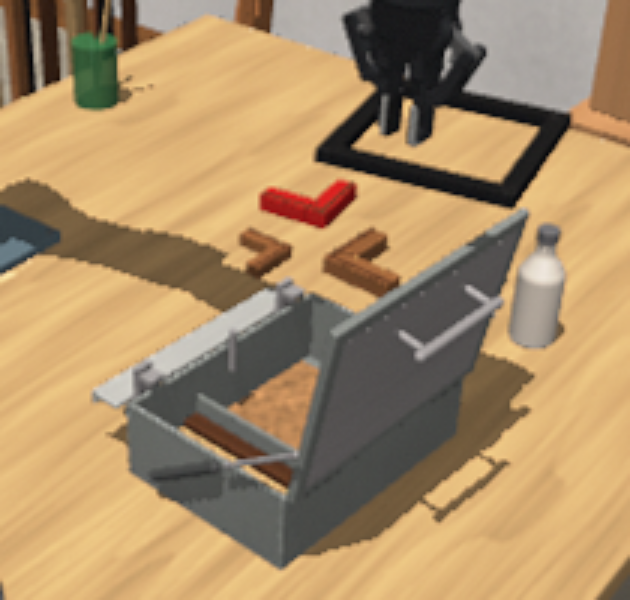

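View pics/t5.png

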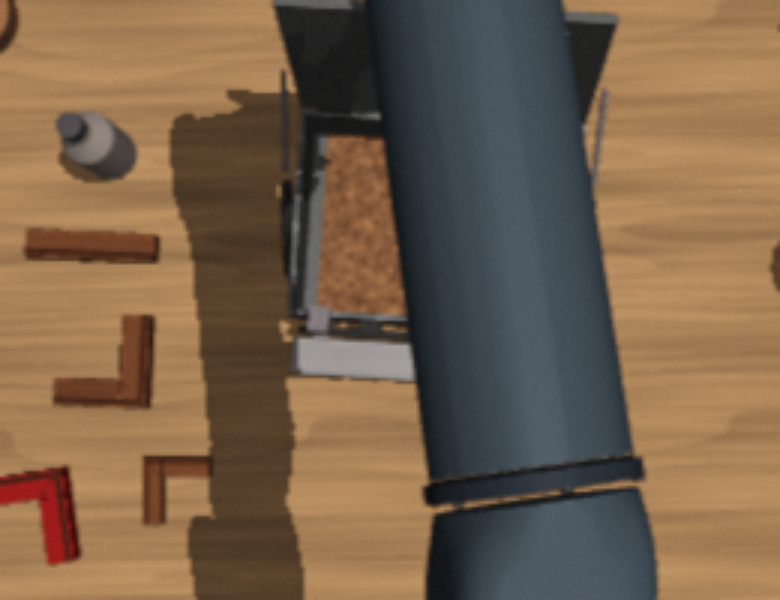

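The lid stands wide open, and the top view shows nothing else moved. The wide compartment is the +y one with a brown floor. Next target is leg B at about (434,324).

```bash
python3 -m pendant '[0.4,-0.025,0.01,0.02,0, 0.7,-0.025,0.01,0.025,0, 0.7,-0.025,0.01,0.025,0, 0.7,-0.025,0.01,0.025,0, 0.7,-0.025,0.01,0.025,0, 0.7,-0.025,0.01,0.025,0, 0.7,-0.025,0.01,0.025,0, 0.7,-0.025,0.01,0.025,0]' 60
python3 plan.py 434 324 150 -2.4 8 | head -2
```

```text
time_s: 10.15
ee_pos: [515.7, 150.1, 316.9]
tcp_rot: [-90.1, 0.2, -4.6]
force: [-0.3, 0.5, 0.2]
width: 0.7
t 10.15 p [515.7 150.1 316.9] yaw -4.61 rot [-90.1   0.2  -4.6] w 0.7
[-0.0119, 0.0209, 0.0208, -0.2763]
```

```bash
python3 -m pendant '[0.7,-0.013,0.024,0.024,-0.5, 0.7,-0.013,0.024,0.024,-0.5, 0.7,-0.013,0.024,0.024,-0.5, 0.7,-0.013,0.024,0.024,-0.5, 0.7,-0.013,0.024,0.024,0, 0.7,-0.013,0.024,0.024,0, 0.7,-0.013,0.018,0.024,0, 0.7,0,0,0,0]' 60
python3 - <<'E'
from h import *
ctrl.grab_frame('top');ctrl.grab_frame('top')
c,D,K,T=grab('wrist'); cv2.imwrite('pics/w2.png',c); np.savez('w2.npz',c=c,D=D,K=K,T=T)
P=cloud(D,K,T)
m=((P[...,2]>14)&(P[...,2]<34)).astype(np.uint8)
n,l,stt,_=cv2.connectedComponentsWithStats(m)
for k in range(1,n):
    if stt[k,4]>800:
        q=P[l==k]; r=cv2.minAreaRect(q[:,:2].astype(np.float32)); print(stt[k],np.median(q[:,2]).round(1),r,cv2.boxPoints(r).round(1).tolist())
E
python3 plan.py 434 324 150 -2.4 8 | head -2
```

```text
time_s: 10.95
ee_pos: [431.6, 324.6, 153.5]
tcp_rot: [-90.1, 0.4, -2.2]
force: [-0.0, -0.3, 0.2]
width: 0.699
[ 100   34  129  149 8366] 25.9 ((301.0052795410156, 392.83172607421875), (100.93831634521484, 100.56380462646484), 7.7120280265808105) [[244.1999969482422, 435.8999938964844], [257.70001220703125, 336.20001220703125], [357.79998779296875, 349.79998779296875], [344.29998779296875, 449.3999938964844]]
[ 474   99   67  163 6723] 25.8 ((593.4658813476562, 320.0791015625), (139.90122985839844, 31.40130043029785), 86.35722351074219) [[573.4000244140625, 251.3000030517578], [604.7000122070312, 249.3000030517578], [613.5999755859375, 388.8999938964844], [582.2000122070312, 390.8999938964844]]
[ 304  146  114  113 6191] 25.9 ((470.28582763671875, 307.8646240234375), (100.36161041259766, 99.45149230957031), 87.73465728759766) [[418.6000061035156, 259.70001220703125], [518.0, 255.8000030517578], [522.0, 356.0], [422.6000061035156, 360.0]]
[ 581  168   59   65 1230] 24.3 ((680.2576904296875, 306.8808288574219), (55.70633316040039, 26.92045783996582), 68.01730346679688) [[657.2999877929688, 286.1000061035156], [682.2999877929688, 276.0], [703.2000122070312, 327.70001220703125], [678.2000122070312, 337.70001220703125]]
[170 250  60  25 915] 18.8 ((320.885986328125, 256.06573486328125), (22.211257934570312, 53.56206512451172), 89.38282012939453) [[294.0, 245.1999969482422], [347.5, 244.6999969482422], [347.79998779296875, 266.8999938964844], [294.20001220703125, 267.5]]
t 11.1 p [436.6 321.5 156.4] yaw -2.62 rot [-90.1   0.1  -2.6] w 0.698
[-0.0003, 0.0008, 0.0003, -0.0271]
```

View pics/w2.png

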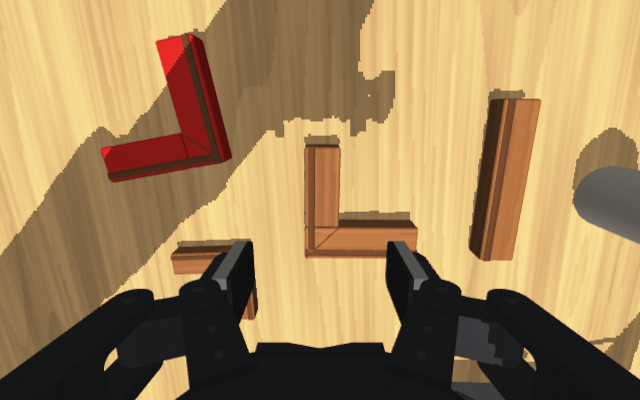

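The meant corner is at pixels (305-416,145-256), outline 100 x 99 mm at (470,308), z 26. The red and small ones are apart from it. Descending on leg B.

```bash
python3 -m pendant '[0.7,-0.001,0.025,0.002,0, 0.7,0,0.03,0,0, 0.7,0,0.03,0,0, 0.7,0,0.03,0,0, 0.7,0,0.02,0,0, 0.7,0,0.011,0,0, 0.7,0,0.006,0,0, 0.7,0,0,0,0]' 60
python3 plan.py 435.5 324 2 -2.4 1;  python3 -c "
from rig import ctrl; print(ctrl.read_state()['force'])"
```

```text
time_s: 11.9
ee_pos: [436.5, 324.5, 5.4]
tcp_rot: [-90.0, -0.0, -2.6]
force: [-0.4, -0.3, -0.6]
width: 0.698
t 11.9 p [436.5 324.5   5.4] yaw -2.65 rot [-90.   -0.   -2.6] w 0.698
[-0.001, 0.0034, -0.0005, -0.2473]
[-0.37437283 -0.30037888 -0.56533327]
```

```bash
python3 -m pendant '[0.7,-0.001,0.002,0,0, 0.7,0,0,0,0, 0,0,0,0,0, 0,0,0,0,0, 0,0,0,0,0, 0,0,0,0,0, 0,0,0,0,0, 0,0,0,0,0]' 60
python3 plan.py 435.5 324 2 -2.4 1;  python3 -c "
from rig import ctrl; print(ctrl.read_state()['force'])"
```

```text
time_s: 12.7
ee_pos: [435.6, 325.3, 4.0]
tcp_rot: [-90.0, -0.1, -2.6]
force: [-0.5, -1.2, 5.4]
width: 0.335
t 12.7 p [435.6 325.3   4. ] yaw -2.6 rot [-90.   -0.1  -2.6] w 0.335
[-0.0, 0.002, -0.0013, -0.1992]
[-0.51790014 -1.21571795  5.36241058]
```

```bash
python3 -m pendant '[0,0,-0.005,0,0, 0,0,-0.01,0,0, 0,0,-0.02,0,0, 0,0,-0.03,0,0, 0,0,-0.04,0,0, 0,0,-0.04,0,0, 0,0,-0.025,0,0, 0,0,0,0,0]' 60
python3 - <<'E'
from h import *
c,D,K,T=grab('scene'); cv2.imwrite('pics/s6.png',cv2.resize(c[90:290,240:450],None,fx=3,fy=3))
print(ctrl.read_state()['force'],ctrl.read_state()['wrist_torque'])
E
python3 plan.py 574 14 165 -4.7 8
```

```text
time_s: 13.5
ee_pos: [436.8, 326.6, 177.5]
tcp_rot: [-89.7, -0.3, -2.6]
force: [0.1, -0.1, -1.6]
width: 0.333
[-0.41273756 -0.20343603 -0.86631692] [ 0.04825478  0.01354283 -0.0002579 ]
t 13.55 p [435.9 325.5 175.3] yaw -2.61 rot [-89.9  -0.2  -2.6] w 0.335
[0.019, 0.0013, -0.0381, 0.2609]
[0.0192, 0.0013, -0.038, 0.2609]
[0.0194, 0.0013, -0.0379, 0.2609]
[0.0195, 0.0013, -0.0379, 0.2609]
[0.0197, 0.0013, -0.0378, 0.2609]
[0.0199, 0.0013, -0.0377, 0.2609]
[0.0201, 0.0013, -0.0376, 0.2609]
[0.0202, 0.0013, -0.0375, 0.2609]
```

View pics/s6.png

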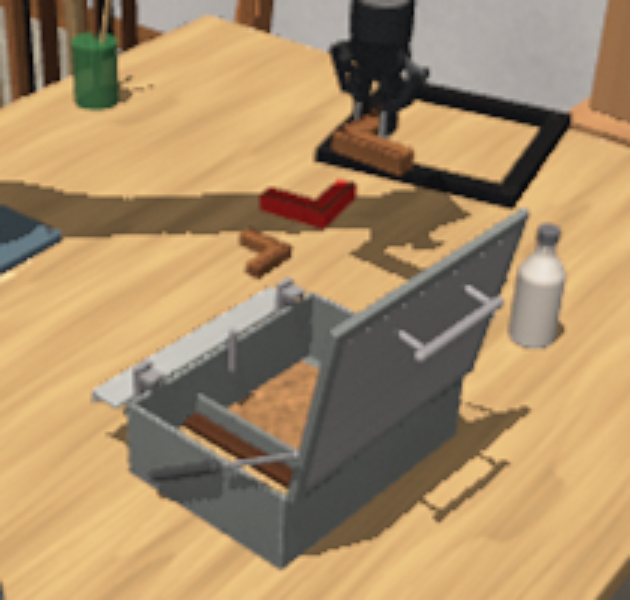

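The sample hangs level in the grip. Carrying it to the chest.

```bash
python3 -m pendant '[0,0.005,0,-0.010,0, 0,0.010,0,-0.02,0.3, 0,0.015,0,-0.03,0.3, 0,0.018,0,-0.035,0.3, 0,0.018,0,-0.035,0.3, 0,0.018,0,-0.035,0.3, 0,0.018,0,-0.035,0.3, 0,0.016,0,-0.03,0.3]' 60
python3 plan.py 574 14 165 -4.7 3
```

```text
time_s: 14.35
ee_pos: [538.1, 84.4, 171.5]
tcp_rot: [-90.1, 0.2, -4.8]
force: [1.0, -0.4, -1.2]
width: 0.337
t 14.35 p [538.1  84.4 171.5] yaw -4.82 rot [-90.1   0.2  -4.8] w 0.337
[0.0139, 0.0022, -0.0224, -0.0388]
[0.0139, 0.0022, -0.0224, -0.0388]
[0.0139, 0.0022, -0.0224, -0.0388]
```

```bash
python3 -m pendant '[0,0.015,0,-0.028,0, 0,0.012,0,-0.022,0, 0,0.008,0,-0.015,0, 0,0.004,0,-0.008,0, 0,0,0,0,0, 0,0,0,0,0, 0,0,0,0,0, 0,0,0,0,0]' 60
python3 - <<'E'
from h import *
for n in('top','wrist'):
    c,D,K,T=grab(n); cv2.imwrite(f'pics/{n}7.png',c[90:290,180:440].repeat(3,0).repeat(3,1) if n=='top' else c); np.savez(f'{n}7.npz',c=c,D=D,K=K,T=T)
E
python3 plan.py 574 14 10 -4.7 1
```

```text
time_s: 15.15
ee_pos: [571.3, 13.4, 173.3]
tcp_rot: [-90.0, 0.0, -4.6]
force: [-0.2, -0.4, -1.2]
width: 0.33
t 15.25 p [571.5  12.9 173.3] yaw -4.63 rot [-90.    0.   -4.6] w 0.341
[0.0025, 0.1633, 0.0013, 0.0683]
```

View pics/wrist7.png

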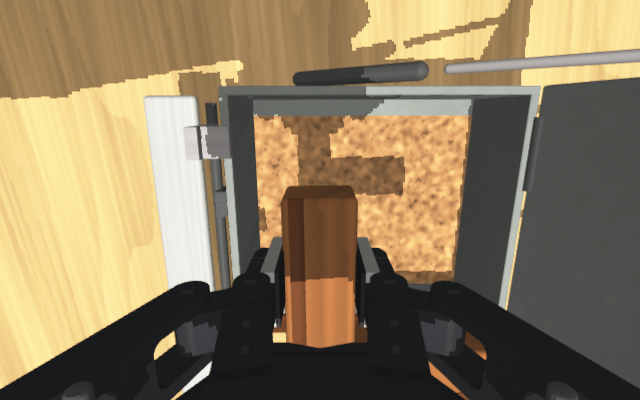

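View pics/top7.png

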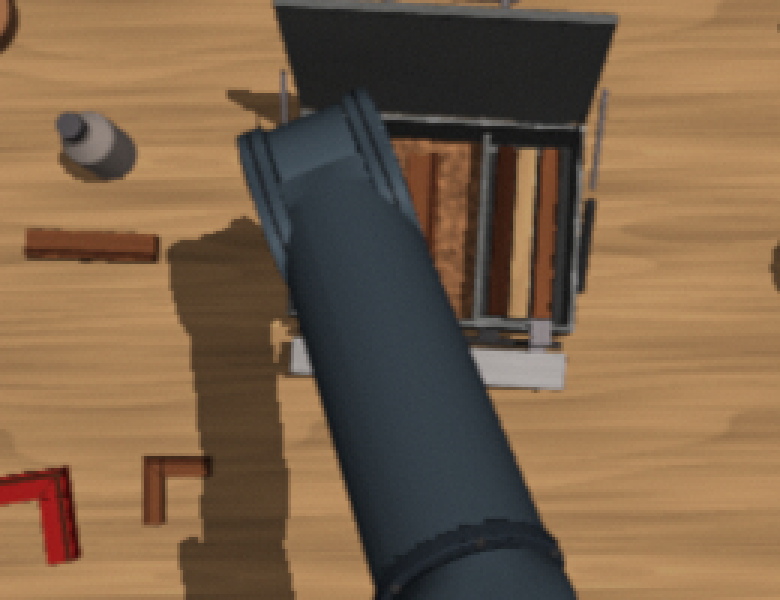

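```bash
python3 - <<'E'
from h import *
z=np.load('wrist7.npz'); c,D,K,T=[z[k] for k in 'cDKT']; P=cloud(D,K,T)
a=np.radians(-4.5); o=np.array([604.1,-52.5])
X=(P[...,0]-o[0])*np.cos(a)+(P[...,1]-o[1])*np.sin(a); Y=-(P[...,0]-o[0])*np.sin(a)+(P[...,1]-o[1])*np.cos(a)
for v in (140,220,260):
    for nm,lo,hi in (('floor',0,14),('rim',86,97)):
        m=(P[v,:,2]>lo)&(P[v,:,2]<hi)&(abs(X[v])<112)
        u=np.where(m)[0]; print(v,nm,u.min(),u.max(),X[v,m].min().round(1),X[v,m].max().round(1),np.median(P[v,m,2]).round(1),Y[v,m].mean().round(0))
u=360; m=(P[:,u,2]>86)&(P[:,u,2]<97)&(np.arange(400)<130); print('left rim Y',Y[m,u].min(),Y[m,u].max())
m=(P[...,2]>180)&(P[...,2]<215); m[:185]=0;m[270:]=0;m[:,:282]=0;m[:,360:]=0
print('leg B X',X[m].min(),X[m].max(),'Y max',Y[m].max(),np.percentile(P[m][:,2],[5,50,95]))
E
```

```text
140 floor 253 471 -98.6 99.3 7.4 103.0
140 rim 520 540 99.0 107.0 91.0 110.0
220 floor 258 461 -98.6 99.8 7.4 25.0
220 rim 228 527 -103.9 106.9 91.1 53.0
260 floor 389 458 32.2 99.8 7.3 -18.0
260 rim 231 520 -104.4 106.7 90.9 22.0
left rim Y 138.82288656227485 144.333734591234
leg B X -53.42643371774807 -20.888926390595046 Y max 97.33413605713672 [187.42464708 195.11087896 196.35352459]
```

Compartment edges match the model (X -98.6..99.8, floor z 7, rim 91), and leg B sits at X -53..-21. I'll shift +2 and lower it.

```bash
python3 -m pendant '[0,0.002,0.015,0,0, 0,0,0.025,0,0, 0,0,0.03,0,0, 0,0,0.03,0,0, 0,0,0.025,0,0, 0,0,0.015,0,0, 0,0,0.01,0,0, 0,0,0.005,0,0]' 60
python3 plan.py 574 14 10 -4.7 1;python3 -m pendant '[0,0,0,0,0, 0,0,0,0,0, 0,0,0,0,0, 0,0,0.001,0,0, 0,0,0.001,0,0, 0,0,0.001,0,0, 0,0,0,0,0, 0,0,0,0,0]'
```

```text
time_s: 16.05
ee_pos: [573.5, 12.2, 17.5]
tcp_rot: [-90.0, 0.0, -4.7]
force: [-0.6, 0.0, -1.2]
width: 0.334
t 16.05 p [573.5  12.2  17.5] yaw -4.69 rot [-90.    0.   -4.7] w 0.334
[0.0003, 0.0075, 0.0019, 0.0094]
time_s: 16.85
ee_pos: [573.6, 12.0, 15.2]
tcp_rot: [-90.0, 0.0, -4.7]
force: [0.2, 0.5, 1.1]
width: 0.336
```

```bash
python3 -m pendant '[0,0,0.001,0,0, 0,0,0,0,0, 0,0,0.001,0,0, 0,0,0,0,0, 0,0,0.001,0,0, 0,0,0,0,0, 0,0,0,0,0, 0,0,0,0,0]'
```

```text
time_s: 17.65
ee_pos: [573.6, 12.0, 12.3]
tcp_rot: [-90.0, 0.0, -4.7]
force: [-0.1, -0.3, 0.2]
width: 0.336
```

```bash
python3 -m pendant '[0,0,0.001,0,0, 0,0,0,0,0, 0,0,0.001,0,0, 0,0,0,0,0, 0,0,0,0,0, 0,0,0,0,0, 0,0,0,0,0, 0,0,0,0,0]'
```

```text
time_s: 18.45
ee_pos: [573.7, 12.1, 10.3]
tcp_rot: [-90.0, -0.0, -4.7]
force: [0.3, -0.3, -1.6]
width: 0.337
```

```bash
python3 -m pendant '[0,0,0.001,0,0, 0,0,0,0,0, 0,0,0,0,0, 0,0,0.001,0,0, 0,0,0,0,0, 0,0,0,0,0, 0,0,0,0,0, 0,0,0,0,0]'; python3 - <<'E'
from rig import ctrl
ctrl.grab_frame('top'); print(ctrl.read_state()['force'])
E
```

```text
time_s: 19.25
ee_pos: [573.8, 12.0, 10.0]
tcp_rot: [-90.1, -0.0, -4.7]
force: [-6.5, -1.6, 17.0]
width: 0.34
[-5.80643981 -0.26942122 17.96399044]
```

It is down on the floor (17 N). I'll ease off a little, open, check, then rise.

```bash
python3 -m pendant '[0,0,-0.001,0,0, 0,0,0,0,0, 0.45,0,0,0,0, 0.55,0,0,0,0, 0.55,0,0,0,0, 0.55,0,-0.002,0,0, 0.55,0,-0.01,0,0, 0.55,0,-0.02,0,0]'; python3 -m pendant '[0.55,0,-0.03,0,0, 0.55,0,-0.04,0,0, 0.55,0,-0.045,0,0, 0.55,0,-0.045,0,0, 0.55,0,-0.03,0,0, 0.55,-0.03,0,0,0, 0.55,-0.03,0,0,0, 0.55,0,0,0,0]'; python3 - <<'E'
from h import *
c,D,K,T=grab('scene'); cv2.imwrite('pics/s8.png',cv2.resize(c[90:290,240:450],None,fx=3,fy=3))
c,D,K,T=grab('wrist'); cv2.imwrite('pics/w8.png',c)
E
```

```text
time_s: 20.1
ee_pos: [572.3, 12.0, 40.9]
tcp_rot: [-90.0, 0.2, -4.7]
force: [0.6, 0.5, 0.0]
width: 0.553
time_s: 20.9
ee_pos: [510.2, 17.2, 231.8]
tcp_rot: [-90.1, 0.1, -4.6]
force: [-0.4, 0.0, -0.3]
width: 0.552
```

View pics/s8.png

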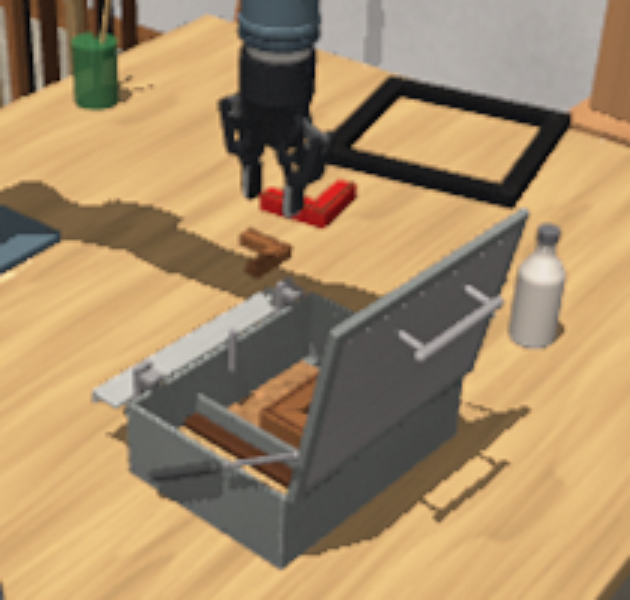

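View pics/w8.png

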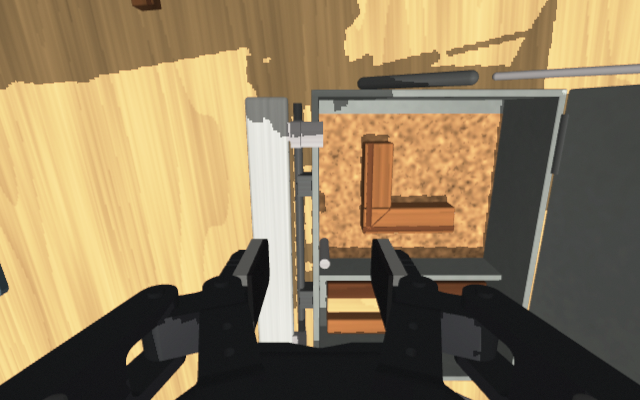

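The sample lies in the compartment at pixels (362-454,137-232). I'll back the arm off and do a last check.

```bash
python3 -m pendant '[0.55,-0.02,-0.02,-0.03,0, 0.55,-0.02,-0.02,-0.045,0, 0.55,0,0,-0.045,0, 0.55,0,0,-0.045,0, 0.55,0,0,-0.045,0, 0.55,0,0,-0.03,0, 0.55,0,0,0,0, 0.55,0,0,0,0]'; python3 - <<'E'
from h import *
c,D,K,T=grab('top'); P=cloud(D,K,T); cv2.imwrite('pics/t9.png',cv2.resize(c[90:290,180:440],None,fx=3,fy=3))
def rect(nm,box,lo,hi):
    m=np.zeros(D.shape,np.uint8); u0,u1,v0,v1=box
    m[v0:v1,u0:u1]=((P[...,2]>lo)&(P[...,2]<hi))[v0:v1,u0:u1]
    n,l,st,_=cv2.connectedComponentsWithStats(m); k=1+np.argmax(st[1:,4]); q=P[l==k]
    r=cv2.minAreaRect(q[:,:2].astype(np.float32)); print(nm,st[k],np.percentile(q[:,2],[5,50,95]).round(1),np.round(r[0],1),np.round(r[1],1),round(r[2],1))
rect('corner',(290,345,130,195),22,40)
rect('stick',(180,240,160,182),15,40)
rect('glue',(190,235,115,155),100,170)
rect('tin',(440,500,150,205),80,130)
rect('lidtop',(260,400,85,130),250,330)
s=ctrl.read_state(); print(s['force'],s['dq'].round(1),s['ee_pos'])
E
```

```text
time_s: 21.8
ee_pos: [456.3, -216.9, 270.1]
tcp_rot: [-90.0, -0.0, -4.8]
force: [-0.2, -0.1, 0.3]
width: 0.55
corner [294 150  33  32 503] [25.2 29.1 33.3] [604.9  -5.7] [100.  100.4] 86.1
stick [187 166  45  12 410] [18.8 23.5 27. ] [591.6 321.5] [141.8  30.5] 86.5
glue [198 127  17  16 190] [100.9 115.1 149.7] [690.7 298.1] [38.1 45.4] 52.2
tin [454 161  33  30 756] [ 91.2 107.4 111.4] [ 556.5 -483.2] [85.3 84.6] 55.2
lidtop [ 270   89  116   18 1334] [253.9 282.4 295.5] [744.8 -63.5] [289.7  18.8] 85.4
[ 0.48340378  0.3787693  -0.49720188] [-1.  -0.5 -0.9  0.7  0.  -0.1  0. ] [ 456.45512718 -215.75797379  270.14639038]
```

View pics/t9.png

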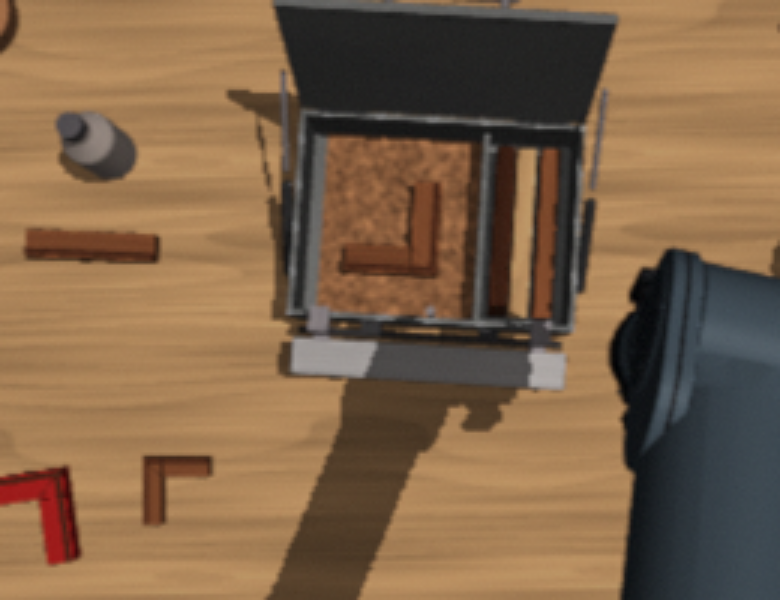

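The sample lies flat at crop pixels (340-438,180-275), top at z 29 as expected for floor plus 25 mm (same profile reading as on the bench). The lid is open, and stick, glue and tin are unchanged within 1 mm. Handing in.

```bash
python3 -c "
from rig import ctrl; print(ctrl.sign_off())"
```

```text
the job is handed in; nothing more can be done
None
```

The job is done and handed in at about 22 s of the 58 s allowed; the hand-in gave no verdict.

- **Release bar:** I pressed it at its middle with about 11 N and the lid popped ajar. The one end I could see looked level, but I never measured the sideways lean.
- **Lid:** I lifted it by the handle to about 1.27 rad and let go, and the struts swung it wide open. My lifting path ran slightly off the handle's arc, giving a brief 25 N on the fingers. I corrected it partway.
- **Corner sample:** I took the larger brown L by leg B and lowered it until it touched the compartment floor. The readings between 15 and 10 mm TCP height showed no clear force, then contact read 17 N. I eased off 1 mm before opening the fingers.

**Last checks:**
- The sample lies flat and the same way up, with a 100 x 100 mm outline about 2.5 mm from the compartment centre. Its top reads z 29, about right for floor plus sample.
- The lid is standing open, with its top edge at about z 295.
- The stick, glue bottle and tin are within 1 mm of where they started.
- The robot is clear of everything. No check failed; the cameras disagreed by only 2–3 mm.

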